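# Open the top half of an incubator's split door, bottom half left bolted

## Robot

A 7-joint arm with a two-finger parallel gripper is mounted at the origin on the work surface. World frame = base frame: x ahead of the robot, y to its left, z up, the work surface at z = 0. Lengths are in m, angles in rad, forces in N, time in s.
With the tool pointing down it reaches from about 0.425 to 0.925 m from the base axis. Payload 6.8 kg.
Tool frame: the origin (TCP) lies on the mounting face of the last link; the fingertips stand 173 mm ahead of it and the grasp point (between the pads) lies 155 mm ahead of it; z points along the fingers, y is the line along which they close (so a half turn about z gives the same grasp; the last joint's range is limited). The gripper opens to 85 mm and grips with 20 to 120 N. Pads are 22 mm wide; open, the fingers measure 114 mm over their backs; the gripper's body (76 mm by 85 mm) begins 54 mm behind the grasp point. The pads swing forward as they close: fully open they stand 13 mm farther back than shut.
Start: joints at [1.073, 0.477, 0.022, 1.555, -0.011, 1.109, -0.083], TCP at [0.257, -0.624, 0.405] pointing down, gripper open.
Joint ranges: [-2.96, 2.96], [-0.34, 2.1], [-1.41, 1.46], [0.24, 2.44], [-1.37, 4.51], [0.17, 1.92], [-2.96, 2.96]. Speed limits (rad/s): [2.39, 2.39, 3.14, 3.14, 3.14, 3.14, 3.14].

## Interface

Orientations are given as a rotation vector (axis times angle).
In Python, from bench import r gives the robot as it stands.
- The arm moves only by the tool arm_command, never from a script. Its argument "plan" is a list of rows, each an object of numbers: "claw": the closure, from 0 (fully open) to 1 (shut); "tx", "ty", "tz": the shift along the tool's x, y, z in m; "ax", "ay", "az": the turn, a rotation vector about the tool's x, y, z in degrees. A call has exactly 10 rows; each row shifts and turns the commanded pose from where the row before left it, along the tool's axes as they then stand; what a row does not reach is not made up. A row lasts 1/12 s, in which the tool goes at most 41.7 mm and 7.16 degrees, less where a joint would pass 70% of its speed; a pose out of reach is approached as far as the arm can. A call is refused whole if a number of a shift passes 0.0417 or a number of a turn 7.16, either way. A call with a gripper value outside its range is refused whole. The fingers move at their own pace and stop on an object; "squeeze" is the grip in N (left out, the last holds). Time passes only in rows, so rows that do not move let the fingers close, or fill a call up. It gives the time, the measured TCP pose, the force, the opening and the grip force at its end, in the units of the state.
- r.get_obs(): the state, without advancing time (a new reading comes with each control period).
- r.grab_frame(name): name is "scene" or "top"; returns the picture (384x512x3 uint8, red, green, blue); there is no depth.
- r.camera_model(name): a dict with "fx", "fy", "cx", "cy" (pixels), "position" and "orientation" of the camera in the world. Camera axes: x right, y up, looking along -z (the intrinsics and any distortion apply to the point x, -y, -z); pixel columns grow to the right and rows downward; lengths in m; the calibration is good to about 2 mm. A picture is of the moment at which its call begins. camera_model takes no time and is no camera call.
- r.hand_in(): hands the job in; it is judged then, once.
Trained networks look in the newest picture that a camera, given by its name, has taken for a name from the list of things; names that differ only in an ending like _2 or _b are one class to them, and where a whole thing is asked for, a point or a joint stands for the part that bears it (a point fixed in the world has none). Each returns a list of dicts, best first, with "confidence" (0 to 1); they miss things now and then, are a little off and sometimes report something else, mostly with a low value. They report only what shows in the picture. A call takes as long as a camera call. They do not tell look-alikes from the thing itself.
- r.boxes_of(target, camera): "location" ([x, y, z] in m, in the coordinates of the camera as it stood for that picture, good to about 4 mm: the middle of the surface that is visible of it).
- r.tip_of(target, camera): "location" ([x, y, z] in m, in the coordinates of the camera as it stood for that picture, good to about 4 mm: a listed point, or the origin of a listed thing).
The state is a dict: "clock": time; "joints": joint angles; "qvel": joint speeds; "tau": joint torques, N m; "tcp_pos": TCP position; "orientation": TCP orientation; "contact_force": force on the tool from outside, world axes, zero at the start; "moment": the same for the moment, N m; "grip_width": finger opening in m; "gripper_force": force on a finger pad.
Only numpy, scipy, OpenCV 4.12 (cv2) and the standard library are available. Lean on these libraries where they do the work, as an engineer would, in place of code of your own. Each camera call takes 0.05 s, during which the arm holds its last target. There are 200 camera calls.

## Task

Open the top half of the bench incubator's split door: undo the knurled thumbscrew that holds it, then swing the top half wide open, at least square to the front, and leave it there with the bottom half shut and bolted. The tall bottle stands in the way of the swing, so put it upright somewhere else on the bench before opening: the door must not knock it. Leave everything else where it is.

Things in the scene. Friction and masses are not known exactly. Their poses are not given: they have to be found in the camera images.
- incubator: White bench incubator, fixed, 300 wide x 190 deep x 290 mm high, with a split front door. Origin: at bench level in the plane of the cabinet's front. Own x points into the cabinet, y to its hinge side. Body: y -158 to +142, x 0 to 190 mm; both door leaves: y -120 to +120, x -20 to 0. Top leaf from 164 to 291 mm above the bench, bottom leaf from 56 to 160.
- top_leaf (a joint): Angle of the top leaf (rad): 0 shut, 1.8 at its stop; clockwise seen from above. Upright hinge at x -20, y +120 mm in the incubator's frame (the edge of the leaf's front face); the free edge swings out to the incubator's -x, then round to +y. Stiff hinge (0.1 N m): it stays where it is left. It cannot open until the thumbscrew is out.
- leaf_center (a point): Centre of the top leaf: panel 240 wide x 127 high x 20 mm thick with a dark window. Own -y runs along the leaf to its free edge (120 mm away), own -x points out of its front face (10 mm away). Turns with top_leaf. The leaf sweeps everything taller than 164 mm within 240 mm of its hinge.
- top_hinge (a point): Point on the top leaf's hinge line, at the height of the pull (262 mm).
- pull (a point): Centre of the top leaf's pull: a level steel bar, 9 mm diameter, 100 mm long, 125 mm from the hinge, 262 mm above the bench. Its axis stands 45 mm in front of the leaf's face; the 40 mm gap behind it is open from above and below and closed at both ends by the bar's legs. It can be hooked from behind by closed fingers put down into the gap, or pinched. Turns with the leaf.
- screw_knob (a point): Centre of the knurled steel knob of the captive thumbscrew: 26 mm diameter, 25 mm high, axis upright, 302 to 327 mm above the bench when fully home. It stands on a steel ear (upper face at 295 mm; collar to 300) at the top of the leaf near its free edge, just over the roof's front edge. Rises 0.8 mm per rad as it is undone and swings with the leaf.
- screw (a joint): Turn of the thumbscrew (rad): 0 fully home, grows when turned counter-clockwise seen from above (undoing). The leaf is free at about 6.3 rad (one full turn of its coarse thread); stop at 8.0, where it stays captive in the ear. Friction 0.05 N m.
- bottom_leaf (a joint): Angle of the bottom leaf (rad): 0 shut. To stay shut.
- bolt (a joint): Travel of the bottom leaf's barrel bolt (m): 0 fully shot into its keeper, grows to 0.03 as it is drawn towards +y of the incubator. To stay shot. The bolt lies across the front of the bottom leaf near the free edge, 136 mm above the bench, standing 35 mm out of the leaf's face.
- bottle: Tall amber bottle, 195 mm high, loose, about 280 g. Origin: centre of its underside. Body 58 mm diameter up to 130 mm, shoulder narrowing to a 26 mm neck at 160 mm, black cap of 34 mm diameter from 168 to 195 mm. It stands in the swing of the top leaf.
- bottle_center (a point): Centre of the tall bottle, 97.5 mm above its underside, on its axis. The cap's middle is 84 mm above this point.
- jar: Low white jar, 66 mm diameter, 95 mm high, loose. Origin: centre of its underside. The top leaf passes over it.
- slide_box: Flat grey box of microscope slides, 75 (x) x 85 (y) x 34 mm high, loose. Origin: centre of its underside. The top leaf passes over it.
- tube_rack: White rack of capped sample tubes, 70 (x) x 150 (y) mm, 98 mm high to the caps, loose. Origin: centre of its underside.
- tip_box: Pipette tip box with a clear lid, 85 (x) x 120 (y) x 75 mm high, loose. Origin: centre of its underside. Larger fixed equipment stands farther out: a mini centrifuge (125 mm high) and a microscope (390 mm) beyond y = -0.41 m, an analyser (290 mm) beyond y = +0.43 m, low boxes beyond x = 0.88 m.
- timer: Small white timer, 55 (x) x 75 (y) x 24 mm, lying loose on the incubator's roof. Origin: centre of its underside.
Mind the look-alikes: they are no part of the job. Of the things that look like the bottle, take the one that is farthest to the robot's right at the start.

How it is judged:
By the outcome, as a careful person would: the job done as asked, in the order asked, and still so for the second after the job is handed in, with the robot touching nothing.
It also fails if it takes over 72 s, if anything falls off the work surface, if the arm or the gripper's body presses on something with over 40 N, if the wrist force passes 120 N, or if a joint passes its speed limit or range.

## Working session

There is one attempt and no reset: what is moved stays moved. The work goes in short steps, Python scripts to look and compute and a tool call to move; the robot and the scene stay as the last step left them, time stands still between calls to the robot, and variables do not carry over. Pictures are saved under pics/ and viewed, at most 10 in all, crops included, and the job is handed in when it is done.

Besides the shell and the picture viewer there is one more tool, called after "Emit:" in YAML: its name, and indented under it one key for each argument. arm_command: Moves the arm, as the interface text tells. Its arguments: {"type":"object","properties":{"plan":{"type":"array","items":{"type":"object","properties":{"claw":{"type":"number"},"tx":{"type":"number"},"ty":{"type":"number"},"tz":{"type":"number"},"ax":{"type":"number"},"ay":{"type":"number"},"az":{"type":"number"}}}},"squeeze":{"type":"number"}},"required":["plan"]}

```bash
ls; mkdir -p pics; cat > h.py <<'E'
import numpy as np, cv2
from scipy.spatial.transform import Rotation as R
from bench import r
def cam(n):
    c=r.camera_model(n); o=np.array(c['orientation'],float)
    M=R.from_rotvec(o).as_matrix() if o.shape==(3,) else (R.from_quat(o).as_matrix() if o.shape==(4,) else o)
    return c,M,np.array(c['position'])
def find(t,n,f='tip_of',k=4):
    c,M,p=cam(n); out=[]
    for d in getattr(r,f)(t,n)[:k]:
        l=np.array(d['location']); u=c['cx']+c['fx']*l[0]/-l[2]; v=c['cy']-c['fy']*l[1]/-l[2]
        out.append((round(d['confidence'],2),(M@l+p).round(4).tolist(),(int(u),int(v))))
    return out
def save(n,f):
    im=r.grab_frame(n); cv2.imwrite('pics/'+f,im[:,:,::-1]); return im
E
python3 - <<'E'
from h import *
a=save('scene','s0.png');b=save('top','t0.png')
cv2.imwrite('pics/both.png',cv2.resize(np.vstack([a,b]),(800,1200))[:,:,::-1])
for n in ['scene','top']:
    c=r.camera_model(n);print(n,c)
    for t in ['incubator','leaf_center','top_hinge','pull','screw_knob','bottle','bottle_center','jar','slide_box','tube_rack','tip_box','timer']: print(t,find(t,n))
print(r.get_obs())
E
```

```text
pics
scene {'fx': 475.9506886281087, 'fy': 475.9506886281087, 'cx': 252.51152500766852, 'cy': 195.0627875410461, 'position': array([0.80549572, 0.35961458, 1.39039891]), 'orientation': array([0.12046264, 0.44278939, 2.59571454])}
incubator []
leaf_center []
top_hinge [(0.72, [0.6382, 0.174, 0.2626], (273, 255))]
pull [(0.72, [0.5792, 0.052, 0.2605], (269, 202))]
screw_knob [(0.57, [0.6494, -0.0461, 0.3135], (225, 175))]
bottle [(0.86, [0.4321, 0.3192, -0.0005], (355, 283)), (0.77, [0.688, 0.2728, -0.0026], (271, 313)), (0.73, [0.5226, 0.2969, -0.0035], (325, 291)), (0.63, [0.5371, 0.1372, -0.0021], (292, 247))]
bottle_center [(0.89, [0.6878, 0.2676, 0.1023], (272, 307)), (0.81, [0.5165, 0.2989, 0.0963], (333, 286)), (0.81, [0.4322, 0.3203, 0.096], (363, 277)), (0.61, [0.5305, 0.1341, 0.0962], (297, 237))]
jar [(0.72, [0.4551, 0.0737, 0.0001], (305, 216))]
slide_box [(0.81, [0.5171, -0.008, 0.0008], (274, 203))]
tube_rack [(0.76, [0.4537, -0.3228, -0.0009], (242, 115))]
tip_box [(0.79, [0.6143, -0.3105, -0.0031], (200, 140))]
timer [(0.65, [0.7541, 0.0626, 0.2871], (208, 236))]
top {'
[... 1287 characters left out ...]
ray([ 1.07288488,  0.47699138,  0.02242542,  1.55537179, -0.01152778,
        1.10926945, -0.08310622]), 'qvel': array([-9.71338763e-04,  1.70056530e-03,  1.58645052e-03, -3.72838903e-04,
       -1.15781751e-03,  1.13173561e-05, -1.56176428e-03]), 'tau': array([-4.35082193e-04, -5.96342325e+01,  1.60539787e+00, -2.81536317e+01,
        1.22352544e-02,  1.67125447e-03,  1.55564862e-05]), 'tcp_pos': array([ 0.25651549, -0.6243888 ,  0.40472611]), 'orientation': array([3.08205177e+00, 6.08334296e-01, 7.92038996e-05]), 'contact_force': array([-0.50678564,  0.12634525, -0.11764837]), 'moment': array([ 0.00740101, -0.00185227, -0.01533636]), 'gripper_force': 0.0, 'grip_width': 0.08525943551455344}
```

View pics/s0.png

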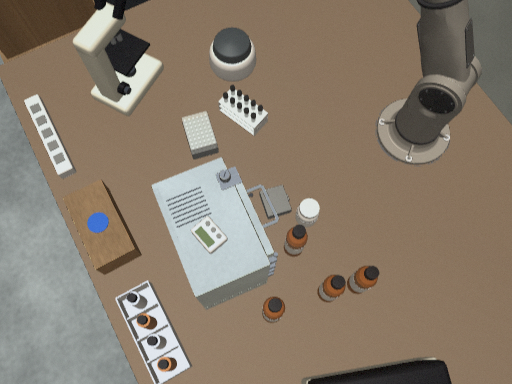

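View pics/t0.png

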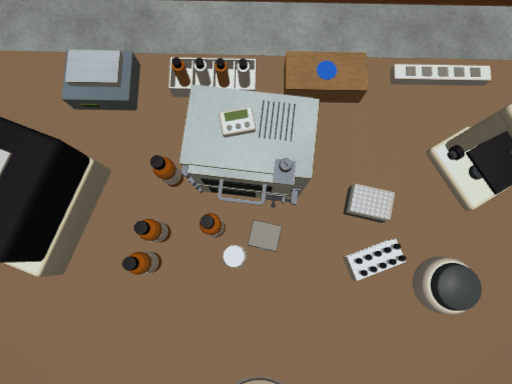

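The scene view shows four tall bottles at pixels (297,237), (333,286), (363,277) and (272,307). They stand at about (.535,.138), (.517,.301), (.432,.322) and (.686,.273). The one at scene (297,237), or top (211,224), has the lowest y, so it is farthest to the robot's right. It also stands in the swing. I'll confirm it in a crop.

```bash
cat >> h.py <<'E'
import json
def plan(segs,claw,start=None,per=.04,rot=7.0):
    """segs: list of (pos, yaw_deg of tool y, [nrows]); tool down. prints calls of 10 rows"""
    o=r.get_obs(); P=np.array(o['tcp_pos']); M=R.from_rotvec(o['orientation'])
    if start is not None: P=np.array(start[0],float); M=dn(start[1])
    rows=[]; y=np.degrees(np.arctan2(M.as_matrix()[1,1],M.as_matrix()[0,1]))
    for s in segs:
        p,yt=np.array(s[0],float),s[1]; c=s[3] if len(s)>3 else claw
        n=max(int(np.ceil(max(np.linalg.norm(p-P)/per,abs(yt-y)/rot))),s[2] if len(s)>2 and s[2] else 1)
        p0=P.copy(); y0=y
        for i in range(1,n+1):
            t=M.inv().apply(p0+(p-p0)*i/n-P).round(4)
            N=dn(y0+(yt-y0)*i/n); a=np.degrees((M.inv()*N).as_rotvec()).round(2)
            a=np.clip(a,-7.16,7.16)
            P=P+M.apply(t); M=M*R.from_rotvec(np.radians(a))
            d=dict(zip(['tx','ty','tz','ax','ay','az'],t.tolist()+a.tolist())); d={k:v for k,v in d.items() if abs(v)>(5e-5 if k[0]=='t' else .02)}
            d['claw']=c; rows.append(d)
        y=yt
    while len(rows)%10: rows.append({'claw':rows[-1]['claw']})
    for i in range(0,len(rows),10): print(json.dumps(rows[i:i+10]))
def dn(yaw):
    a=np.radians(yaw); Y=np.array([np.cos(a),np.sin(a),0]); Z=np.array([0,0,-1.])
    return R.from_matrix(np.c_[np.cross(Y,Z),Y,Z])
E
python3 - <<'E'
from h import *
a=cv2.imread('pics/s0.png')[150:350,180:400];b=cv2.imread('pics/t0.png')[130:300,110:330]
cv2.imwrite('pics/crop.png',np.hstack([cv2.resize(a,(400,364)),cv2.resize(b,(400,364))]))
plan([((.53,.135,.405),-126)],.35)
E
```

```text
[{"tx": 0.0258, "ty": -0.0285, "az": 2.78, "claw": 0.35}, {"tx": 0.0244, "ty": -0.0297, "az": 2.78, "claw": 0.35}, {"tx": 0.0229, "ty": -0.0309, "az": 2.77, "claw": 0.35}, {"tx": 0.0213, "ty": -0.0319, "tz": -0.0001, "az": 2.78, "claw": 0.35}, {"tx": 0.0199, "ty": -0.033, "az": 2.78, "claw": 0.35}, {"tx": 0.0182, "ty": -0.0338, "az": 2.78, "claw": 0.35}, {"tx": 0.0165, "ty": -0.0347, "az": 2.77, "claw": 0.35}, {"tx": 0.0148, "ty": -0.0355, "az": 2.78, "claw": 0.35}, {"tx": 0.0131, "ty": -0.0361, "az": 2.78, "claw": 0.35}, {"tx": 0.0113, "ty": -0.0367, "az": 2.78, "claw": 0.35}]
[{"tx": 0.0096, "ty": -0.0373, "tz": -0.0001, "az": 2.77, "claw": 0.35}, {"tx": 0.0077, "ty": -0.0376, "az": 2.78, "claw": 0.35}, {"tx": 0.0059, "ty": -0.038, "az": 2.78, "claw": 0.35}, {"tx": 0.004, "ty": -0.0382, "az": 2.78, "claw": 0.35}, {"tx": 0.0022, "ty": -0.0384, "az": 2.77, "claw": 0.35}, {"tx": 0.0003, "ty": -0.0384, "az": 2.78, "claw": 0.35}, {"tx": -0.0016, "ty": -0.0384, "az": 2.78, "claw": 0.35}, {"tx": -0.0034, "ty": -0.0383, "tz": -0.0001, "az": 2.78, "claw": 0.35}, {"tx": -0.0052, "ty": -0.0381, "az": 2.78, "claw": 0.35}, {"tx": -0.0071, "ty": -0.0378, "az": 2.77, "claw": 0.35}]
[{"tx": -0.0089, "ty": -0.0373, "az": 2.78, "claw": 0.35}, {"claw": 0.35}, {"claw": 0.35}, {"claw": 0.35}, {"claw": 0.35}, {"claw": 0.35}, {"claw": 0.35}, {"claw": 0.35}, {"claw": 0.35}, {"claw": 0.35}]
```

View pics/crop.png

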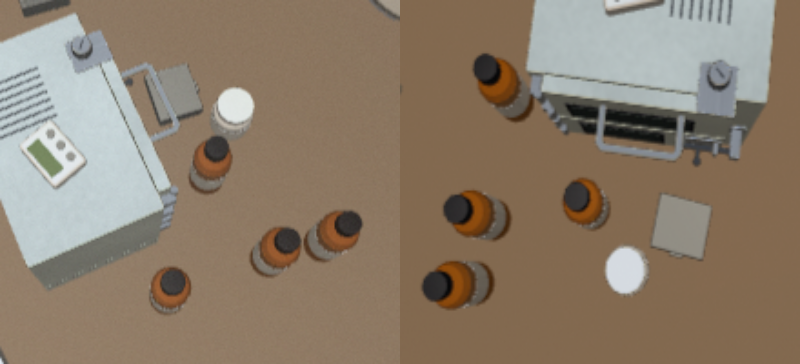

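The crop confirms it: the bottle at crop-left (210,165) and crop-right (585,205) stands beside the pull and in the swing. It is the rightmost of the four from the robot's side, so it's the one to move.

Emit:
arm_command:
  plan:
    - {"tx": 0.0258,"ty": -0.0285,"az": 2.78,"claw": 0.35}
    - {"tx": 0.0244,"ty": -0.0297,"az": 2.78,"claw": 0.35}
    - {"tx": 0.0229,"ty": -0.0309,"az": 2.78,"claw": 0.35}
    - {"tx": 0.0213,"ty": -0.0319,"az": 2.78,"claw": 0.35}
    - {"tx": 0.0199,"ty": -0.033,"az": 2.78,"claw": 0.35}
    - {"tx": 0.0182,"ty": -0.0338,"az": 2.78,"claw": 0.35}
    - {"tx": 0.0165,"ty": -0.0347,"az": 2.78,"claw": 0.35}
    - {"tx": 0.0148,"ty": -0.0355,"az": 2.78,"claw": 0.35}
    - {"tx": 0.0131,"ty": -0.0361,"az": 2.78,"claw": 0.35}
    - {"tx": 0.0113,"ty": -0.0367,"az": 2.78,"claw": 0.35}

```text
invalid input at $.plan[0]: expected keys claw, tx, ty, tz, ax, ay, az
```

Emit:
arm_command:
  plan:
    - {"tx": 0.0096,"ty": -0.0373,"az": 2.78,"claw": 0.35}
    - {"tx": 0.0077,"ty": -0.0376,"az": 2.78,"claw": 0.35}
    - {"tx": 0.0059,"ty": -0.038,"az": 2.78,"claw": 0.35}
    - {"tx": 0.004,"ty": -0.0382,"az": 2.78,"claw": 0.35}
    - {"tx": 0.0022,"ty": -0.0384,"az": 2.78,"claw": 0.35}
    - {"tx": 0.0003,"ty": -0.0384,"az": 2.78,"claw": 0.35}
    - {"tx": -0.0016,"ty": -0.0384,"az": 2.78,"claw": 0.35}
    - {"tx": -0.0034,"ty": -0.0383,"az": 2.78,"claw": 0.35}
    - {"tx": -0.0052,"ty": -0.0381,"az": 2.78,"claw": 0.35}
    - {"tx": -0.0071,"ty": -0.0378,"az": 2.78,"claw": 0.35}

```text
invalid input at $.plan[0]: expected keys claw, tx, ty, tz, ax, ay, az
```

```bash
python3 - <<'E'
from h import *
o=r.get_obs();print(o['clock'],o['tcp_pos'],o['joints'],R.from_rotvec(o['orientation']).as_matrix().round(3).tolist(),o['grip_width'])
plan([((.534,.138,.405),-126,4),((.534,.138,.341),-126,5)],.35)
E
```

```text
1.3 [ 0.25651549 -0.6243888   0.40472611] [ 1.07288488  0.47699138  0.02242542  1.55537179 -0.01152778  1.10926945
 -0.08310622] [[0.925, 0.38, 0.0], [0.38, -0.925, -0.0], [0.0, 0.0, -1.0]] 0.08525943551455344
[{"tx": 0.026, "ty": -0.0286, "az": 2.78, "claw": 0.35}, {"tx": 0.0246, "ty": -0.0298, "az": 2.78, "claw": 0.35}, {"tx": 0.0231, "ty": -0.0309, "az": 2.77, "claw": 0.35}, {"tx": 0.0217, "ty": -0.032, "tz": -0.0001, "az": 2.78, "claw": 0.35}, {"tx": 0.02, "ty": -0.0331, "az": 2.78, "claw": 0.35}, {"tx": 0.0184, "ty": -0.0339, "az": 2.78, "claw": 0.35}, {"tx": 0.0167, "ty": -0.0349, "az": 2.77, "claw": 0.35}, {"tx": 0.015, "ty": -0.0356, "az": 2.78, "claw": 0.35}, {"tx": 0.0133, "ty": -0.0362, "az": 2.78, "claw": 0.35}, {"tx": 0.0115, "ty": -0.0369, "az": 2.78, "claw": 0.35}]
[{"tx": 0.0097, "ty": -0.0374, "tz": -0.0001, "az": 2.77, "claw": 0.35}, {"tx": 0.0079, "ty": -0.0378, "az": 2.78, "claw": 0.35}, {"tx": 0.0061, "ty": -0.0382, "az": 2.78, "claw": 0.35}, {"tx": 0.0042, "ty": -0.0384, "az": 2.78, "claw": 0.35}, {"tx": 0.0023, "ty": -0.0386, "az": 2.77, "claw": 0.35}, {"tx": 0.0004, "ty": -0.0386, "az": 2.78, "claw": 0.35}, {"tx": -0.0014, "ty": -0.0386, "az": 2.78, "claw": 0.35}, {"tx": -0.0033, "ty": -0.0385, "tz": -0.0001, "az": 2.78, "claw": 0.35}, {"tx": -0.0051, "ty": -0.0383, "az": 2.78, "claw": 0.35}, {"tx": -0.007, "ty": -0.038, "az": 2.77, "claw": 0.35}]
[{"tx": -0.0089, "ty": -0.0376, "az": 2.78, "claw": 0.35}, {"tz": 0.0128, "claw": 0.35}, {"tz": 0.0128, "claw": 0.35}, {"tz": 0.0128, "claw": 0.35}, {"tz": 0.0128, "claw": 0.35}, {"tz": 0.0128, "claw": 0.35}, {"claw": 0.35}, {"claw": 0.35}, {"claw": 0.35}, {"claw": 0.35}]
```

Emit:
arm_command:
  plan:
    - {"tx": 0.026,"ty": -0.0286,"tz": 0,"ax": 0,"ay": 0,"az": 2.78,"claw": 0.35}
    - {"tx": 0.0246,"ty": -0.0298,"tz": 0,"ax": 0,"ay": 0,"az": 2.78,"claw": 0.35}
    - {"tx": 0.0231,"ty": -0.0309,"tz": 0,"ax": 0,"ay": 0,"az": 2.78,"claw": 0.35}
    - {"tx": 0.0217,"ty": -0.032,"tz": 0,"ax": 0,"ay": 0,"az": 2.78,"claw": 0.35}
    - {"tx": 0.02,"ty": -0.0331,"tz": 0,"ax": 0,"ay": 0,"az": 2.78,"claw": 0.35}
    - {"tx": 0.0184,"ty": -0.0339,"tz": 0,"ax": 0,"ay": 0,"az": 2.78,"claw": 0.35}
    - {"tx": 0.0167,"ty": -0.0349,"tz": 0,"ax": 0,"ay": 0,"az": 2.78,"claw": 0.35}
    - {"tx": 0.015,"ty": -0.0356,"tz": 0,"ax": 0,"ay": 0,"az": 2.78,"claw": 0.35}
    - {"tx": 0.0133,"ty": -0.0362,"tz": 0,"ax": 0,"ay": 0,"az": 2.78,"claw": 0.35}
    - {"tx": 0.0115,"ty": -0.0369,"tz": 0,"ax": 0,"ay": 0,"az": 2.78,"claw": 0.35}

```text
clock: 2.13
tcp_pos: [0.3889, -0.2596, 0.4051]
orientation: [3.137, -0.154, 0.001]
contact_force: [0.6, 0.5, 0.2]
grip_width: 0.0553
gripper_force: 0.0
```

Emit:
arm_command:
  plan:
    - {"tx": 0.0097,"ty": -0.0374,"tz": 0,"ax": 0,"ay": 0,"az": 2.78,"claw": 0.35}
    - {"tx": 0.0079,"ty": -0.0378,"tz": 0,"ax": 0,"ay": 0,"az": 2.78,"claw": 0.35}
    - {"tx": 0.0061,"ty": -0.0382,"tz": 0,"ax": 0,"ay": 0,"az": 2.78,"claw": 0.35}
    - {"tx": 0.0042,"ty": -0.0384,"tz": 0,"ax": 0,"ay": 0,"az": 2.78,"claw": 0.35}
    - {"tx": 0.0023,"ty": -0.0386,"tz": 0,"ax": 0,"ay": 0,"az": 2.78,"claw": 0.35}
    - {"tx": 0.0004,"ty": -0.0386,"tz": 0,"ax": 0,"ay": 0,"az": 2.78,"claw": 0.35}
    - {"tx": -0.0014,"ty": -0.0386,"tz": 0,"ax": 0,"ay": 0,"az": 2.78,"claw": 0.35}
    - {"tx": -0.0033,"ty": -0.0385,"tz": 0,"ax": 0,"ay": 0,"az": 2.78,"claw": 0.35}
    - {"tx": -0.0051,"ty": -0.0383,"tz": 0,"ax": 0,"ay": 0,"az": 2.78,"claw": 0.35}
    - {"tx": -0.007,"ty": -0.038,"tz": 0,"ax": 0,"ay": 0,"az": 2.78,"claw": 0.35}

```text
clock: 2.97
tcp_pos: [0.5214, 0.1034, 0.405]
orientation: [-3.009, 0.903, -0.001]
contact_force: [0.8, 0.3, -0.2]
grip_width: 0.0555
gripper_force: 0.0
```

```bash
python3 - <<'E'
from h import *
for i in range(2): save('top','t1.png');save('scene','s1.png')
o=r.get_obs();print(o['clock'],o['tcp_pos'],o['joints'],R.from_rotvec(o['orientation']).as_matrix().round(3).tolist(),o['grip_width'])
plan([((.534,.138,.405),-126,4),((.534,.138,.341),-126,5)],.35)
E
```

```text
3.1667 [0.52113774 0.1027258  0.40455757] [-0.03283355  0.26243117 -0.33055751  1.880475    0.09909236  1.01476956
 -2.55365051] [[0.838, -0.546, -0.0], [-0.546, -0.838, 0.0], [-0.0, 0.0, -1.0]] 0.05538012252432462
[{"tx": -0.0021, "ty": -0.0091, "tz": -0.0001, "az": 0.73, "claw": 0.35}, {"tx": -0.0023, "ty": -0.0092, "tz": -0.0001, "az": 0.72, "claw": 0.35}, {"tx": -0.0023, "ty": -0.009, "tz": -0.0001, "az": 0.73, "claw": 0.35}, {"tx": -0.0025, "ty": -0.0091, "tz": -0.0001, "az": 0.73, "claw": 0.35}, {"tz": 0.0128, "claw": 0.35}, {"tz": 0.0128, "claw": 0.35}, {"tz": 0.0128, "claw": 0.35}, {"tz": 0.0128, "claw": 0.35}, {"tz": 0.0128, "claw": 0.35}, {"claw": 0.35}]
```

Emit:
arm_command:
  plan:
    - {"tx": -0.0021,"ty": -0.0091,"tz": 0,"ax": 0,"ay": 0,"az": 0.73,"claw": 0.35}
    - {"tx": -0.0023,"ty": -0.0092,"tz": 0,"ax": 0,"ay": 0,"az": 0.73,"claw": 0.35}
    - {"tx": -0.0023,"ty": -0.009,"tz": 0,"ax": 0,"ay": 0,"az": 0.73,"claw": 0.35}
    - {"tx": -0.0025,"ty": -0.0091,"tz": 0,"ax": 0,"ay": 0,"az": 0.73,"claw": 0.35}
    - {"tx": 0,"ty": 0,"tz": 0.008,"ax": 0,"ay": 0,"az": 0,"claw": 0.35}
    - {"tx": 0,"ty": 0,"tz": 0.01,"ax": 0,"ay": 0,"az": 0,"claw": 0.35}
    - {"tx": 0,"ty": 0,"tz": 0.012,"ax": 0,"ay": 0,"az": 0,"claw": 0.35}
    - {"tx": 0,"ty": 0,"tz": 0.012,"ax": 0,"ay": 0,"az": 0,"claw": 0.35}
    - {"tx": 0,"ty": 0,"tz": 0.012,"ax": 0,"ay": 0,"az": 0,"claw": 0.35}
    - {"tx": 0,"ty": 0,"tz": 0.01,"ax": 0,"ay": 0,"az": 0,"claw": 0.35}

```text
clock: 4.0
tcp_pos: [0.5336, 0.1361, 0.3386]
orientation: [2.985, -0.976, -0.002]
contact_force: [-0.4, -0.5, 0.2]
grip_width: 0.0554
gripper_force: 0.0
```

```bash
python3 - <<'E'
from h import *
a=save('scene','s2.png');b=save('top','t2.png')
o=r.get_obs();print(o['clock'],o['tcp_pos'],o['contact_force'],o['grip_width'])
cv2.imwrite('pics/c2.png',np.hstack([cv2.resize(a[180:300,230:380],(400,320)),cv2.resize(b[170:290,140:290],(400,320))])[:,:,::-1])
E
```

```text
4.1 [0.53327587 0.13625966 0.33820748] [-0.78607783  0.4245845  -0.21442099] 0.0560957444218922
```

View pics/c2.png

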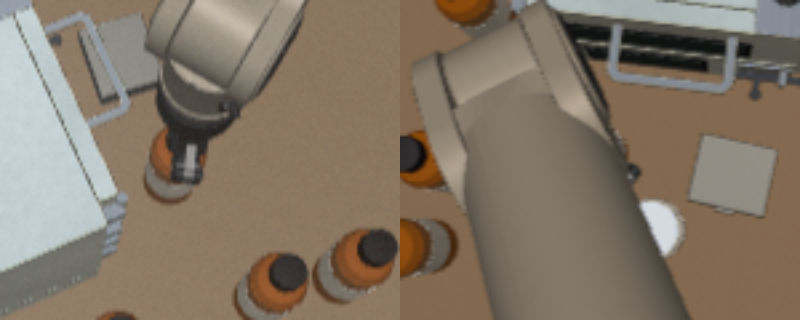

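The crop shows the gripper over the amber bottle, at about (180,160) in the left half. The cap is between the fingers and there is no contact. Closing now.

Emit:
arm_command:
  plan:
    - {"tx": 0,"ty": 0,"tz": 0,"ax": 0,"ay": 0,"az": 0,"claw": 0.75}
    - {"tx": 0,"ty": 0,"tz": 0,"ax": 0,"ay": 0,"az": 0,"claw": 0.75}
    - {"tx": 0,"ty": 0,"tz": 0,"ax": 0,"ay": 0,"az": 0,"claw": 0.75}
    - {"tx": 0,"ty": 0,"tz": 0,"ax": 0,"ay": 0,"az": 0,"claw": 0.75}
    - {"tx": 0,"ty": 0,"tz": 0,"ax": 0,"ay": 0,"az": 0,"claw": 0.75}
    - {"tx": 0,"ty": 0,"tz": -0.001,"ax": 0,"ay": 0,"az": 0,"claw": 0.75}
    - {"tx": 0,"ty": 0,"tz": -0.003,"ax": 0,"ay": 0,"az": 0,"claw": 0.75}
    - {"tx": 0,"ty": 0,"tz": -0.006,"ax": 0,"ay": 0,"az": 0,"claw": 0.75}
    - {"tx": 0,"ty": 0,"tz": -0.01,"ax": 0,"ay": 0,"az": 0,"claw": 0.75}
    - {"tx": 0,"ty": 0,"tz": -0.01,"ax": 0,"ay": 0,"az": 0,"claw": 0.75}
  squeeze: 45

```text
clock: 4.93
tcp_pos: [0.534, 0.1368, 0.3716]
orientation: [2.986, -0.976, -0.0]
contact_force: [-0.8, 0.6, -2.7]
grip_width: 0.0322
gripper_force: 44.9
```

```bash
python3 - <<'E'
from h import *
o=r.get_obs();print(o['clock'],o['tcp_pos'],o['contact_force'],o['grip_width'],o['gripper_force'])
plan([((.47,.10,.46),-126,4),((.455,-.15,.46),-126,9),((.455,-.15,.342),-126,6)],.75)
E
```

```text
4.9333 [0.53396928 0.13680764 0.371574  ] [-0.77069132  0.56706499 -2.70615908] 0.03223431623802822 44.88845765590668
[{"tx": -0.0075, "ty": 0.0169, "tz": -0.0221, "az": -0.05, "claw": 0.75}, {"tx": -0.0075, "ty": 0.0168, "tz": -0.0221, "az": -0.04, "claw": 0.75}, {"tx": -0.0075, "ty": 0.0169, "tz": -0.0221, "az": -0.05, "claw": 0.75}, {"tx": -0.0075, "ty": 0.0168, "tz": -0.0221, "az": -0.05, "claw": 0.75}, {"tx": 0.015, "ty": 0.0235, "claw": 0.75}, {"tx": 0.015, "ty": 0.0234, "claw": 0.75}, {"tx": 0.0149, "ty": 0.0235, "claw": 0.75}, {"tx": 0.015, "ty": 0.0234, "claw": 0.75}, {"tx": 0.015, "ty": 0.0235, "claw": 0.75}, {"tx": 0.015, "ty": 0.0234, "claw": 0.75}]
[{"tx": 0.015, "ty": 0.0235, "claw": 0.75}, {"tx": 0.0149, "ty": 0.0235, "claw": 0.75}, {"tx": 0.015, "ty": 0.0234, "claw": 0.75}, {"tz": 0.0197, "claw": 0.75}, {"tz": 0.0196, "claw": 0.75}, {"tz": 0.0197, "claw": 0.75}, {"tz": 0.0196, "claw": 0.75}, {"tz": 0.0197, "claw": 0.75}, {"tz": 0.0197, "claw": 0.75}, {"claw": 0.75}]
```

Emit:
arm_command:
  plan:
    - {"tx": 0,"ty": 0,"tz": -0.025,"ax": 0,"ay": 0,"az": 0,"claw": 0.75}
    - {"tx": 0,"ty": 0,"tz": -0.035,"ax": 0,"ay": 0,"az": 0,"claw": 0.75}
    - {"tx": 0,"ty": 0,"tz": -0.035,"ax": 0,"ay": 0,"az": 0,"claw": 0.75}
    - {"tx": 0.007,"ty": 0.0186,"tz": 0,"ax": 0,"ay": 0,"az": 0,"claw": 0.75}
    - {"tx": 0.0105,"ty": 0.0279,"tz": 0,"ax": 0,"ay": 0,"az": 0,"claw": 0.75}
    - {"tx": 0.0122,"ty": 0.0325,"tz": 0,"ax": 0,"ay": 0,"az": 0,"claw": 0.75}
    - {"tx": 0.0122,"ty": 0.0325,"tz": 0,"ax": 0,"ay": 0,"az": 0,"claw": 0.75}
    - {"tx": 0.0122,"ty": 0.0325,"tz": 0,"ax": 0,"ay": 0,"az": 0,"claw": 0.75}
    - {"tx": 0.0122,"ty": 0.0325,"tz": 0,"ax": 0,"ay": 0,"az": 0,"claw": 0.75}
    - {"tx": 0.0122,"ty": 0.0325,"tz": 0,"ax": 0,"ay": 0,"az": 0,"claw": 0.75}

```text
clock: 5.77
tcp_pos: [0.4731, -0.0796, 0.467]
orientation: [-2.986, 0.975, -0.003]
contact_force: [1.1, 0.8, -2.8]
grip_width: 0.0327
gripper_force: 45.5
```

Emit:
arm_command:
  plan:
    - {"tx": 0.0122,"ty": 0.0325,"tz": 0,"ax": 0,"ay": 0,"az": 0,"claw": 0.75}
    - {"tx": 0.0088,"ty": 0.0232,"tz": 0,"ax": 0,"ay": 0,"az": 0,"claw": 0.75}
    - {"tx": 0.0054,"ty": 0.0143,"tz": 0,"ax": 0,"ay": 0,"az": 0,"claw": 0.75}
    - {"tx": 0,"ty": 0,"tz": 0.02,"ax": 0,"ay": 0,"az": 0,"claw": 0.75}
    - {"tx": 0,"ty": 0,"tz": 0.03,"ax": 0,"ay": 0,"az": 0,"claw": 0.75}
    - {"tx": 0,"ty": 0,"tz": 0.03,"ax": 0,"ay": 0,"az": 0,"claw": 0.75}
    - {"tx": 0,"ty": 0,"tz": 0.02,"ax": 0,"ay": 0,"az": 0,"claw": 0.75}
    - {"tx": 0,"ty": 0,"tz": 0.01,"ax": 0,"ay": 0,"az": 0,"claw": 0.75}
    - {"tx": 0,"ty": 0,"tz": 0.005,"ax": 0,"ay": 0,"az": 0,"claw": 0.75}
    - {"tx": 0,"ty": 0,"tz": 0,"ax": 0,"ay": 0,"az": 0,"claw": 0.75}

```text
clock: 6.6
tcp_pos: [0.4542, -0.1502, 0.3509]
orientation: [-2.986, 0.975, 0.0]
contact_force: [-0.2, -0.8, -2.8]
grip_width: 0.0326
gripper_force: 45.3
```

```bash
python3 - <<'E'
from h import *
a=save('scene','s3.png');b=save('top','t3.png')
o=r.get_obs();print(o['clock'],o['tcp_pos'],o['contact_force'],o['moment'],o['grip_width'],o['gripper_force'])
for n in('scene','top'): print(find('bottle',n,k=5),find('bottle_center',n,k=5))
E
```

```text
6.7 [ 0.45466004 -0.15034683  0.35210443] [-0.36381583  0.30728769 -2.69456377] [-0.00238669  0.00303606  0.00065896] 0.032773499083836775 45.28026223182678
[(0.97, [0.5206, 0.3009, -0.0037], (326, 292)), (0.91, [0.4333, 0.3228, 0.0013], (356, 284)), (0.78, [0.6876, 0.2723, -0.0021], (271, 312))] [(0.88, [0.4321, 0.3219, 0.0996], (364, 278)), (0.77, [0.6864, 0.2725, 0.1008], (274, 308)), (0.65, [0.4547, -0.1557, 0.1067], (268, 141)), (0.59, [0.5163, 0.2966, 0.0961], (332, 285))]
[(0.85, [0.5201, 0.2997, -0.0005], (162, 232)), (0.65, [0.429, 0.3216, 0.0008], (152, 262)), (0.55, [0.4515, -0.1494, 0.0104], (313, 258))] [(0.81, [0.5195, 0.3, 0.0985], (152, 229)), (0.8, [0.4333, 0.3239, 0.0944], (141, 261)), (0.56, [0.6863, 0.2725, 0.0988], (166, 170)), (0.48, [0.4576, -0.1474, 0.108], (317, 256))]
```

View pics/s3.png

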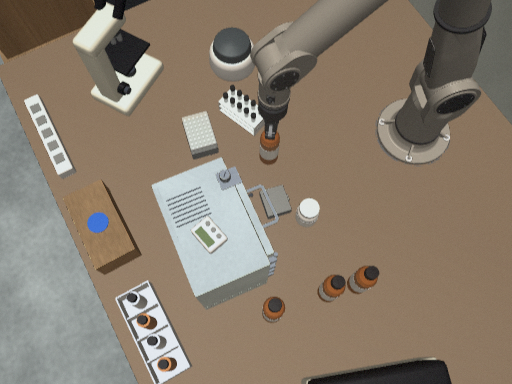

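The bottle hangs upright about 10 mm above the bench at pixel (268,148), in the gap between rack and slide box. I'll lower it the rest of the way.

Emit:
arm_command:
  plan:
    - {"tx": 0,"ty": 0,"tz": 0.004,"ax": 0,"ay": 0,"az": 0,"claw": 0.75}
    - {"tx": 0,"ty": 0,"tz": 0.003,"ax": 0,"ay": 0,"az": 0,"claw": 0.75}
    - {"tx": 0,"ty": 0,"tz": 0.002,"ax": 0,"ay": 0,"az": 0,"claw": 0.75}
    - {"tx": 0,"ty": 0,"tz": 0.001,"ax": 0,"ay": 0,"az": 0,"claw": 0.75}
    - {"tx": 0,"ty": 0,"tz": 0.001,"ax": 0,"ay": 0,"az": 0,"claw": 0.75}
    - {"tx": 0,"ty": 0,"tz": 0,"ax": 0,"ay": 0,"az": 0,"claw": 0.75}
    - {"tx": 0,"ty": 0,"tz": 0,"ax": 0,"ay": 0,"az": 0,"claw": 0.75}
    - {"tx": 0,"ty": 0,"tz": 0,"ax": 0,"ay": 0,"az": 0,"claw": 0.75}
    - {"tx": 0,"ty": 0,"tz": 0,"ax": 0,"ay": 0,"az": 0,"claw": 0.75}
    - {"tx": 0,"ty": 0,"tz": 0,"ax": 0,"ay": 0,"az": 0,"claw": 0.75}

```text
clock: 7.73
tcp_pos: [0.4547, -0.1504, 0.341]
orientation: [-2.986, 0.976, -0.003]
contact_force: [-1.6, 1.0, 8.6]
grip_width: 0.0328
gripper_force: 46.3
```

Emit:
arm_command:
  plan:
    - {"tx": 0,"ty": 0,"tz": 0,"ax": 0,"ay": 0,"az": 0,"claw": 0.35}
    - {"tx": 0,"ty": 0,"tz": 0,"ax": 0,"ay": 0,"az": 0,"claw": 0.35}
    - {"tx": 0,"ty": 0,"tz": 0,"ax": 0,"ay": 0,"az": 0,"claw": 0.35}
    - {"tx": 0,"ty": 0,"tz": 0,"ax": 0,"ay": 0,"az": 0,"claw": 0.35}
    - {"tx": 0,"ty": 0,"tz": -0.01,"ax": 0,"ay": 0,"az": 0,"claw": 0.35}
    - {"tx": 0,"ty": 0,"tz": -0.03,"ax": 0,"ay": 0,"az": 0,"claw": 0.35}
    - {"tx": 0,"ty": 0,"tz": -0.04,"ax": 0,"ay": 0,"az": 0,"claw": 0.35}
    - {"tx": 0,"ty": 0,"tz": -0.04,"ax": 0,"ay": 0,"az": 0,"claw": 0.35}
    - {"tx": 0,"ty": 0,"tz": -0.04,"ax": 0,"ay": 0,"az": 0,"claw": 0.35}
    - {"tx": 0,"ty": 0,"tz": -0.03,"ax": 0,"ay": 0,"az": 0,"claw": 0.35}

```text
clock: 8.57
tcp_pos: [0.4537, -0.1501, 0.5341]
orientation: [-2.986, 0.975, -0.006]
contact_force: [1.3, 0.0, 0.9]
grip_width: 0.0557
gripper_force: 0.0
```

```bash
python3 - <<'E'
from h import *
a=save('scene','s4.png');b=save('top','t4.png')
o=r.get_obs();print(o['clock'],o['tcp_pos'],o['joints'].round(3),o['contact_force'],o['grip_width'])
for n in('scene','top'): print([x for x in find('bottle',n,k=5)+find('bottle_center',n,k=5) if x[1][1]<0],find('screw_knob',n),find('pull',n))
# triangulate the knob from pixels of the two nets
cv2.imwrite('pics/k4.png',np.hstack([cv2.resize(a[140:220,180:290],(400,290)),cv2.resize(b[120:200,230:340],(400,290))])[:,:,::-1])
E
```

```text
8.6667 [ 0.45469098 -0.15030598  0.53617672] [ 0.311  0.046 -0.127  1.822  0.007  1.263 -2.02 ] [ 0.61973235 -0.12951299  0.10730467] 0.05561371864065174
[(0.65, [0.4519, -0.1515, 0.0952], (270, 143))] [(0.53, [0.6491, -0.0466, 0.3159], (225, 174))] [(0.62, [0.5808, 0.0505, 0.2639], (268, 201))]
[(0.82, [0.4528, -0.1471, -0.001], (311, 257)), (0.54, [0.5143, -0.0063, 0.0043], (264, 235)), (0.77, [0.4576, -0.1486, 0.0999], (317, 256))] [(0.62, [0.6516, -0.0446, 0.314], (285, 164))] [(0.92, [0.5753, 0.0539, 0.2643], (240, 202))]
```

View pics/k4.png

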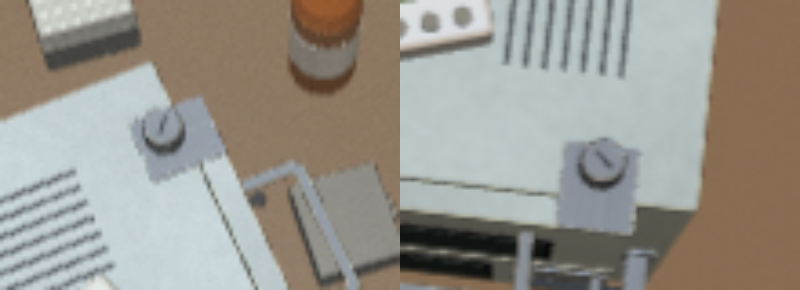

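The bottle stands upright at (.4535,-.149). The knob is at (.651,-.0455,.3145); it shows at scene (225,174) and top (285,164), which agrees with both crops.

```bash
python3 - <<'E'
from h import *
plan([((.651,-.0455,.530),-152,7),((.651,-.0455,.476),-152,3)],.35)
E
```

```text
[{"tx": 0.0139, "ty": -0.0287, "tz": -0.0002, "ax": 0.05, "ay": 0.11, "az": 3.69, "claw": 0.35}, {"tx": 0.012, "ty": -0.0295, "tz": -0.0002, "az": 3.69, "claw": 0.35}, {"tx": 0.0101, "ty": -0.0303, "tz": -0.0002, "az": 3.68, "claw": 0.35}, {"tx": 0.0081, "ty": -0.0308, "tz": -0.0002, "az": 3.69, "claw": 0.35}, {"tx": 0.0062, "ty": -0.0313, "tz": -0.0002, "az": 3.69, "claw": 0.35}, {"tx": 0.0041, "ty": -0.0317, "tz": -0.0002, "az": 3.69, "claw": 0.35}, {"tx": 0.002, "ty": -0.0318, "tz": -0.0002, "az": 3.69, "claw": 0.35}, {"tz": 0.018, "claw": 0.35}, {"tz": 0.018, "claw": 0.35}, {"tz": 0.018, "claw": 0.35}]
```

Emit:
arm_command:
  plan:
    - {"tx": 0.0139,"ty": -0.0287,"tz": 0,"ax": 0,"ay": 0,"az": 3.69,"claw": 0.35}
    - {"tx": 0.012,"ty": -0.0295,"tz": 0,"ax": 0,"ay": 0,"az": 3.69,"claw": 0.35}
    - {"tx": 0.0101,"ty": -0.0303,"tz": 0,"ax": 0,"ay": 0,"az": 3.69,"claw": 0.35}
    - {"tx": 0.0081,"ty": -0.0308,"tz": 0,"ax": 0,"ay": 0,"az": 3.69,"claw": 0.35}
    - {"tx": 0.0062,"ty": -0.0313,"tz": 0,"ax": 0,"ay": 0,"az": 3.69,"claw": 0.35}
    - {"tx": 0.0041,"ty": -0.0317,"tz": 0,"ax": 0,"ay": 0,"az": 3.69,"claw": 0.35}
    - {"tx": 0.002,"ty": -0.0318,"tz": 0,"ax": 0,"ay": 0,"az": 3.69,"claw": 0.35}
    - {"tx": 0,"ty": 0,"tz": 0.01,"ax": 0,"ay": 0,"az": 0,"claw": 0.35}
    - {"tx": 0,"ty": 0,"tz": 0.01,"ax": 0,"ay": 0,"az": 0,"claw": 0.35}
    - {"tx": 0,"ty": 0,"tz": 0,"ax": 0,"ay": 0,"az": 0,"claw": 0.35}

```text
clock: 9.9
tcp_pos: [0.6504, -0.046, 0.506]
orientation: [2.69, -1.616, -0.008]
contact_force: [0.4, -1.0, -0.7]
grip_width: 0.0556
gripper_force: 0.0
```

```bash
python3 - <<'E'
from h import *
o=r.get_obs();print(o['clock'],o['tcp_pos'],o['joints'].round(3),o['contact_force'],o['grip_width'])
plan([((.651,-.0455,.476),-152,5)],.35)
E
```

```text
9.9 [ 0.65043901 -0.04596214  0.50602381] [ 0.083  0.377 -0.15   1.475  0.058  1.299 -2.725] [ 0.39159484 -0.99575966 -0.66059148] 0.05561753182683252
[{"ty": -0.0002, "tz": 0.006, "ax": 0.32, "ay": 0.13, "claw": 0.35}, {"ty": -0.0001, "tz": 0.006, "claw": 0.35}, {"tx": -0.0001, "ty": -0.0002, "tz": 0.006, "claw": 0.35}, {"ty": -0.0001, "tz": 0.006, "claw": 0.35}, {"ty": -0.0001, "tz": 0.006, "claw": 0.35}, {"claw": 0.35}, {"claw": 0.35}, {"claw": 0.35}, {"claw": 0.35}, {"claw": 0.35}]
```

Emit:
arm_command:
  plan:
    - {"tx": 0,"ty": 0,"tz": 0.008,"ax": 0,"ay": 0,"az": 0,"claw": 0.35}
    - {"tx": 0,"ty": 0,"tz": 0.008,"ax": 0,"ay": 0,"az": 0,"claw": 0.35}
    - {"tx": 0,"ty": 0,"tz": 0.008,"ax": 0,"ay": 0,"az": 0,"claw": 0.35}
    - {"tx": 0,"ty": 0,"tz": 0.006,"ax": 0,"ay": 0,"az": 0,"claw": 0.35}
    - {"tx": 0,"ty": 0,"tz": 0,"ax": 0,"ay": 0,"az": 0,"claw": 0.8}
    - {"tx": 0,"ty": 0,"tz": 0,"ax": 0,"ay": 0,"az": 0,"claw": 0.8}
    - {"tx": 0,"ty": 0,"tz": 0,"ax": 0,"ay": 0,"az": 0,"claw": 0.8}
    - {"tx": 0,"ty": 0,"tz": 0,"ax": 0,"ay": 0,"az": 0,"claw": 0.8}
    - {"tx": 0,"ty": 0,"tz": 0,"ax": 0,"ay": 0,"az": 0,"claw": 0.8}
    - {"tx": 0,"ty": 0,"tz": 0,"ax": 0,"ay": 0,"az": 0,"claw": 0.8}
  squeeze: 20

```text
clock: 10.73
tcp_pos: [0.6512, -0.0454, 0.4801]
orientation: [-2.692, 1.618, -0.001]
contact_force: [0.1, 0.7, -0.0]
grip_width: 0.0249
gripper_force: 21.8
```

```bash
cat > st.py <<'E'
from h import *
o=r.get_obs();M=R.from_rotvec(o['orientation'])
print(o['clock'],'p',o['tcp_pos'].round(4),'yaw',np.degrees(np.arctan2(*M.as_matrix()[[1,0],1])).round(1),'j',o['joints'].round(2),'Ftool',M.inv().apply(o['contact_force']).round(1),'Mtool',M.inv().apply(o['moment']).round(2),o['grip_width'].__round__(4),o['gripper_force'])
E
python3 st.py
```

```text
10.7333 p [ 0.6512 -0.0454  0.4801] yaw -152.0 j [ 0.08  0.39 -0.15  1.51  0.06  1.24 -2.73] Ftool [-0.6 -0.4  0. ] Mtool [ 0.05 -0.11 -0.03] 0.0249 21.836002448690124
```

Emit:
arm_command:
  plan:
    - {"tx": 0,"ty": 0,"tz": 0,"ax": 0,"ay": 0,"az": -4,"claw": 0.8}
    - {"tx": 0,"ty": 0,"tz": -0.0001,"ax": 0,"ay": 0,"az": -7,"claw": 0.8}
    - {"tx": 0,"ty": 0,"tz": -0.0001,"ax": 0,"ay": 0,"az": -7,"claw": 0.8}
    - {"tx": 0,"ty": 0,"tz": -0.0001,"ax": 0,"ay": 0,"az": -7,"claw": 0.8}
    - {"tx": 0,"ty": 0,"tz": -0.0001,"ax": 0,"ay": 0,"az": -7,"claw": 0.8}
    - {"tx": 0,"ty": 0,"tz": -0.0001,"ax": 0,"ay": 0,"az": -7,"claw": 0.8}
    - {"tx": 0,"ty": 0,"tz": -0.0001,"ax": 0,"ay": 0,"az": -7,"claw": 0.8}
    - {"tx": 0,"ty": 0,"tz": -0.0001,"ax": 0,"ay": 0,"az": -7,"claw": 0.8}
    - {"tx": 0,"ty": 0,"tz": -0.0001,"ax": 0,"ay": 0,"az": -7,"claw": 0.8}
    - {"tx": 0,"ty": 0,"tz": -0.0001,"ax": 0,"ay": 0,"az": -7,"claw": 0.8}
  squeeze: 30

```text
clock: 11.57
tcp_pos: [0.6516, -0.0443, 0.4811]
orientation: [-3.136, -0.148, -0.004]
contact_force: [3.4, 3.5, -0.9]
grip_width: 0.0244
gripper_force: 31.4
```

```bash
python3 st.py
```

```text
11.5667 p [ 0.6516 -0.0443  0.4811] yaw -84.6 j [ 0.24  0.41 -0.37  1.5   0.15  1.26 -1.63] Ftool [ 3.8 -3.1  0.9] Mtool [0.61 0.61 0.04] 0.0244 31.440683046821505
```

Emit:
arm_command:
  plan:
    - {"tx": 0,"ty": -0.0003,"tz": -0.0001,"ax": 0,"ay": 0,"az": -7.1,"claw": 0.8}
    - {"tx": 0,"ty": 0,"tz": -0.0001,"ax": 0,"ay": 0,"az": -7.1,"claw": 0.8}
    - {"tx": 0,"ty": 0,"tz": -0.0001,"ax": 0,"ay": 0,"az": -7.1,"claw": 0.8}
    - {"tx": 0,"ty": 0,"tz": -0.0001,"ax": 0,"ay": 0,"az": -7.1,"claw": 0.8}
    - {"tx": 0,"ty": 0,"tz": -0.0001,"ax": 0,"ay": 0,"az": -7.1,"claw": 0.8}
    - {"tx": 0,"ty": 0,"tz": -0.0001,"ax": 0,"ay": 0,"az": -7.1,"claw": 0.8}
    - {"tx": 0,"ty": 0,"tz": -0.0001,"ax": 0,"ay": 0,"az": -7.1,"claw": 0.8}
    - {"tx": 0,"ty": 0,"tz": -0.0001,"ax": 0,"ay": 0,"az": -7.1,"claw": 0.8}
    - {"tx": 0,"ty": 0,"tz": -0.0001,"ax": 0,"ay": 0,"az": -7.1,"claw": 0.8}
    - {"tx": 0,"ty": 0,"tz": -0.0001,"ax": 0,"ay": 0,"az": -7.1,"claw": 0.8}

```text
clock: 12.4
tcp_pos: [0.651, -0.0431, 0.482]
orientation: [-2.466, -1.943, -0.003]
contact_force: [-1.0, 4.8, 0.2]
grip_width: 0.0248
gripper_force: 31.5
```

Emit:
arm_command:
  plan:
    - {"tx": 0,"ty": 0,"tz": -0.0001,"ax": 0,"ay": 0,"az": -7.1,"claw": 0.8}
    - {"tx": 0,"ty": 0,"tz": -0.0001,"ax": 0,"ay": 0,"az": -7.1,"claw": 0.8}
    - {"tx": 0,"ty": 0,"tz": -0.0001,"ax": 0,"ay": 0,"az": -7.1,"claw": 0.8}
    - {"tx": 0,"ty": 0,"tz": -0.0001,"ax": 0,"ay": 0,"az": -7.1,"claw": 0.8}
    - {"tx": 0,"ty": 0,"tz": -0.0001,"ax": 0,"ay": 0,"az": -7.1,"claw": 0.8}
    - {"tx": 0,"ty": 0,"tz": -0.0001,"ax": 0,"ay": 0,"az": -7.1,"claw": 0.8}
    - {"tx": 0,"ty": 0,"tz": -0.0001,"ax": 0,"ay": 0,"az": -7.1,"claw": 0.8}
    - {"tx": 0,"ty": 0,"tz": -0.0001,"ax": 0,"ay": 0,"az": -7.1,"claw": 0.8}
    - {"tx": 0,"ty": 0,"tz": -0.0001,"ax": 0,"ay": 0,"az": -7.1,"claw": 0.8}
    - {"tx": 0,"ty": 0,"tz": -0.0001,"ax": 0,"ay": 0,"az": -7.1,"claw": 0.8}

```text
clock: 13.23
tcp_pos: [0.6505, -0.0435, 0.4829]
orientation: [-0.88, -3.013, -0.002]
contact_force: [-3.7, 3.6, 1.6]
grip_width: 0.0246
gripper_force: 31.7
```

```bash
python3 st.py
```

```text
13.2333 p [ 0.6505 -0.0435  0.4829] yaw 57.4 j [ 0.56  0.51 -0.86  1.47  0.39  1.34  0.67] Ftool [ 5.1  1.1 -1.6] Mtool [-0.3   1.18  0.04] 0.0246 31.695581870153546
```

Emit:
arm_command:
  plan:
    - {"tx": 0,"ty": 0,"tz": -0.0001,"ax": 0,"ay": 0,"az": -7.1,"claw": 0.8}
    - {"tx": 0,"ty": 0,"tz": -0.0001,"ax": 0,"ay": 0,"az": -7.1,"claw": 0.8}
    - {"tx": 0,"ty": 0,"tz": -0.0001,"ax": 0,"ay": 0,"az": -7.1,"claw": 0.8}
    - {"tx": 0,"ty": 0,"tz": -0.0001,"ax": 0,"ay": 0,"az": -7.1,"claw": 0.8}
    - {"tx": 0,"ty": 0,"tz": -0.0001,"ax": 0,"ay": 0,"az": -7.1,"claw": 0.8}
    - {"tx": 0,"ty": 0,"tz": -0.0001,"ax": 0,"ay": 0,"az": -7.1,"claw": 0.8}
    - {"tx": 0,"ty": 0,"tz": -0.0001,"ax": 0,"ay": 0,"az": -7.1,"claw": 0.8}
    - {"tx": 0,"ty": 0,"tz": -0.0001,"ax": 0,"ay": 0,"az": -7.1,"claw": 0.8}
    - {"tx": 0,"ty": 0,"tz": -0.0001,"ax": 0,"ay": 0,"az": -7.1,"claw": 0.8}
    - {"tx": 0,"ty": 0,"tz": 0,"ax": 0,"ay": 0,"az": 0,"claw": 0.8}

```text
clock: 14.07
tcp_pos: [0.6506, -0.0448, 0.4836]
orientation: [0.844, -3.024, -0.002]
contact_force: [-4.8, 1.3, 3.2]
grip_width: 0.0245
gripper_force: 31.8
```

```bash
python3 st.py
```

```text
14.0667 p [ 0.6506 -0.0448  0.4836] yaw 121.2 j [ 0.68  0.6  -1.1   1.46  0.54  1.4   1.68] Ftool [ 3.4  3.6 -3.2] Mtool [-0.81  0.8  -0.11] 0.0245 31.846826635301113
```

Emit:
arm_command:
  plan:
    - {"tx": 0,"ty": 0,"tz": 0,"ax": 0,"ay": 0,"az": 0,"claw": 0.45}
    - {"tx": 0,"ty": 0,"tz": 0,"ax": 0,"ay": 0,"az": 0,"claw": 0.45}
    - {"tx": 0,"ty": 0,"tz": 0,"ax": 0,"ay": 0,"az": 0,"claw": 0.45}
    - {"tx": 0,"ty": 0,"tz": 0,"ax": 0,"ay": 0,"az": 7.1,"claw": 0.45}
    - {"tx": 0,"ty": 0,"tz": 0,"ax": 0,"ay": 0,"az": 7.1,"claw": 0.45}
    - {"tx": 0,"ty": 0,"tz": 0,"ax": 0,"ay": 0,"az": 7.1,"claw": 0.45}
    - {"tx": 0,"ty": 0,"tz": 0,"ax": 0,"ay": 0,"az": 7.1,"claw": 0.45}
    - {"tx": 0,"ty": 0,"tz": 0,"ax": 0,"ay": 0,"az": 7.1,"claw": 0.45}
    - {"tx": 0,"ty": 0,"tz": 0,"ax": 0,"ay": 0,"az": 7.1,"claw": 0.45}
    - {"tx": 0,"ty": 0,"tz": 0,"ax": 0,"ay": 0,"az": 7.1,"claw": 0.45}

```text
clock: 14.9
tcp_pos: [0.6513, -0.0455, 0.4837]
orientation: [0.526, 3.096, -0.001]
contact_force: [0.8, -0.3, -0.5]
grip_width: 0.0469
gripper_force: 0.0
```

Emit:
arm_command:
  plan:
    - {"tx": 0,"ty": 0,"tz": 0,"ax": 0,"ay": 0,"az": 7.1,"claw": 0.45}
    - {"tx": 0,"ty": 0,"tz": 0,"ax": 0,"ay": 0,"az": 7.1,"claw": 0.45}
    - {"tx": 0,"ty": 0,"tz": 0,"ax": 0,"ay": 0,"az": 7.1,"claw": 0.45}
    - {"tx": 0,"ty": 0,"tz": 0,"ax": 0,"ay": 0,"az": 7.1,"claw": 0.45}
    - {"tx": 0,"ty": 0,"tz": 0,"ax": 0,"ay": 0,"az": 7.1,"claw": 0.45}
    - {"tx": 0,"ty": 0,"tz": 0,"ax": 0,"ay": 0,"az": 7.1,"claw": 0.45}
    - {"tx": 0,"ty": 0,"tz": 0,"ax": 0,"ay": 0,"az": 7.1,"claw": 0.45}
    - {"tx": 0,"ty": 0,"tz": 0,"ax": 0,"ay": 0,"az": 7.1,"claw": 0.45}
    - {"tx": 0,"ty": 0,"tz": 0,"ax": 0,"ay": 0,"az": 7.1,"claw": 0.45}
    - {"tx": 0,"ty": 0,"tz": 0,"ax": 0,"ay": 0,"az": 7.1,"claw": 0.45}

```text
clock: 15.73
tcp_pos: [0.6512, -0.0454, 0.4837]
orientation: [2.226, 2.215, 0.0]
contact_force: [0.3, 0.6, 0.1]
grip_width: 0.047
gripper_force: 0.0
```

Emit:
arm_command:
  plan:
    - {"tx": 0,"ty": 0,"tz": 0,"ax": 0,"ay": 0,"az": 0,"claw": 0.8}
    - {"tx": 0,"ty": 0,"tz": 0,"ax": 0,"ay": 0,"az": 0,"claw": 0.8}
    - {"tx": 0,"ty": 0,"tz": 0,"ax": 0,"ay": 0,"az": 0,"claw": 0.8}
    - {"tx": 0,"ty": 0,"tz": 0,"ax": 0,"ay": 0,"az": 0,"claw": 0.8}
    - {"tx": 0,"ty": 0,"tz": 0,"ax": 0,"ay": 0,"az": 0,"claw": 0.8}
    - {"tx": 0,"ty": 0,"tz": 0,"ax": 0,"ay": 0,"az": -4,"claw": 0.8}
    - {"tx": 0,"ty": 0,"tz": -0.0001,"ax": 0,"ay": 0,"az": -7.1,"claw": 0.8}
    - {"tx": 0,"ty": 0,"tz": -0.0001,"ax": 0,"ay": 0,"az": -7.1,"claw": 0.8}
    - {"tx": 0,"ty": 0,"tz": -0.0001,"ax": 0,"ay": 0,"az": -7.1,"claw": 0.8}
    - {"tx": 0,"ty": 0,"tz": -0.0001,"ax": 0,"ay": 0,"az": -7.1,"claw": 0.8}

```text
clock: 16.57
tcp_pos: [0.6514, -0.0452, 0.4843]
orientation: [1.499, 2.76, 0.002]
contact_force: [-0.2, 0.6, 1.2]
grip_width: 0.0248
gripper_force: 29.4
```

```bash
python3 st.py
```

```text
16.5667 p [ 0.6514 -0.0452  0.4843] yaw 33.0 j [ 0.5   0.49 -0.77  1.48  0.34  1.32  0.28] Ftool [ 0.6  0.2 -1.2] Mtool [-0.15  0.    0.11] 0.0248 29.36029558768496
```

Emit:
arm_command:
  plan:
    - {"tx": 0,"ty": 0,"tz": -0.0001,"ax": 0,"ay": 0,"az": -7.1,"claw": 0.8}
    - {"tx": 0,"ty": 0,"tz": -0.0001,"ax": 0,"ay": 0,"az": -7.1,"claw": 0.8}
    - {"tx": 0,"ty": 0,"tz": -0.0001,"ax": 0,"ay": 0,"az": -7.1,"claw": 0.8}
    - {"tx": 0,"ty": 0,"tz": -0.0001,"ax": 0,"ay": 0,"az": -7.1,"claw": 0.8}
    - {"tx": 0,"ty": 0,"tz": -0.0001,"ax": 0,"ay": 0,"az": -7.1,"claw": 0.8}
    - {"tx": 0,"ty": 0,"tz": -0.0001,"ax": 0,"ay": 0,"az": -7.1,"claw": 0.8}
    - {"tx": 0,"ty": 0,"tz": -0.0001,"ax": 0,"ay": 0,"az": -7.1,"claw": 0.8}
    - {"tx": 0,"ty": 0,"tz": -0.0001,"ax": 0,"ay": 0,"az": -7.1,"claw": 0.8}
    - {"tx": 0,"ty": 0,"tz": -0.0001,"ax": 0,"ay": 0,"az": -7.1,"claw": 0.8}
    - {"tx": 0,"ty": 0,"tz": -0.0001,"ax": 0,"ay": 0,"az": -7.1,"claw": 0.8}

```text
clock: 17.4
tcp_pos: [0.6512, -0.0441, 0.4853]
orientation: [-0.384, 3.116, 0.004]
contact_force: [0.6, 3.2, 1.6]
grip_width: 0.0248
gripper_force: 29.4
```

Emit:
arm_command:
  plan:
    - {"tx": 0,"ty": 0,"tz": -0.0001,"ax": 0,"ay": 0,"az": -7.1,"claw": 0.8}
    - {"tx": 0,"ty": 0,"tz": -0.0001,"ax": 0,"ay": 0,"az": -7.1,"claw": 0.8}
    - {"tx": 0,"ty": 0,"tz": -0.0001,"ax": 0,"ay": 0,"az": -7.1,"claw": 0.8}
    - {"tx": 0,"ty": 0,"tz": -0.0001,"ax": 0,"ay": 0,"az": -7.1,"claw": 0.8}
    - {"tx": 0,"ty": 0,"tz": 0,"ax": 0,"ay": 0,"az": 0,"claw": 0.8}
    - {"tx": 0,"ty": 0,"tz": 0,"ax": 0,"ay": 0,"az": 0,"claw": 0.8}
    - {"tx": 0,"ty": 0,"tz": 0,"ax": 0,"ay": 0,"az": 0,"claw": 0.8}
    - {"tx": 0,"ty": 0,"tz": 0,"ax": 0,"ay": 0,"az": 0,"claw": 0.8}
    - {"tx": 0,"ty": 0,"tz": 0,"ax": 0,"ay": 0,"az": 0,"claw": 0.8}
    - {"tx": 0,"ty": 0,"tz": 0,"ax": 0,"ay": 0,"az": 0,"claw": 0.8}

```text
clock: 18.23
tcp_pos: [0.651, -0.0437, 0.4857]
orientation: [-1.122, 2.933, 0.003]
contact_force: [0.3, 5.2, 1.8]
grip_width: 0.0244
gripper_force: 29.4
```

```bash
python3 st.py
```

```text
18.2333 p [ 0.651  -0.0437  0.4857] yaw 131.9 j [ 0.69  0.62 -1.14  1.46  0.56  1.42  1.85] Ftool [-3.7  3.7 -1.8] Mtool [-0.95 -0.77 -0.04] 0.0244 29.40377225750126
```

```bash
python3 - <<'E'
from h import *
S=[.6512,-.0454,.4855]
plan([(S,132,3,.4),((.6512,-.0454,.545),132,2,.4),((.603,.0515,.545),84.2,7,1.0),((.603,.0515,.46),84.2,4,1.0)],1,start=(S,132))
E
```

```text
[{"claw": 0.4}, {"claw": 0.4}, {"claw": 0.4}, {"tz": -0.0298, "claw": 0.4}, {"tz": -0.0297, "claw": 0.4}, {"tx": -0.0041, "ty": 0.0149, "az": 6.83, "claw": 1.0}, {"tx": -0.0024, "ty": 0.0153, "az": 6.83, "claw": 1.0}, {"tx": -0.0005, "ty": 0.0154, "az": 6.83, "claw": 1.0}, {"tx": 0.0013, "ty": 0.0154, "az": 6.82, "claw": 1.0}, {"tx": 0.0032, "ty": 0.0152, "az": 6.83, "claw": 1.0}]
[{"tx": 0.0049, "ty": 0.0146, "az": 6.83, "claw": 1.0}, {"tx": 0.0066, "ty": 0.014, "az": 6.83, "claw": 1.0}, {"tz": 0.0212, "claw": 1.0}, {"tz": 0.0213, "claw": 1.0}, {"tz": 0.0212, "claw": 1.0}, {"tz": 0.0213, "claw": 1.0}, {"claw": 1.0}, {"claw": 1.0}, {"claw": 1.0}, {"claw": 1.0}]
```

Emit:
arm_command:
  plan:
    - {"tx": 0,"ty": 0,"tz": 0,"ax": 0,"ay": 0,"az": 0,"claw": 0.4}
    - {"tx": 0,"ty": 0,"tz": 0,"ax": 0,"ay": 0,"az": 0,"claw": 0.4}
    - {"tx": 0,"ty": 0,"tz": 0,"ax": 0,"ay": 0,"az": 0,"claw": 0.4}
    - {"tx": 0,"ty": 0,"tz": -0.03,"ax": 0,"ay": 0,"az": 0,"claw": 0.4}
    - {"tx": 0,"ty": 0,"tz": -0.03,"ax": 0,"ay": 0,"az": 0,"claw": 0.4}
    - {"tx": -0.0041,"ty": 0.0149,"tz": 0,"ax": 0,"ay": 0,"az": 6.83,"claw": 1}
    - {"tx": -0.0024,"ty": 0.0153,"tz": 0,"ax": 0,"ay": 0,"az": 6.83,"claw": 1}
    - {"tx": -0.0005,"ty": 0.0154,"tz": 0,"ax": 0,"ay": 0,"az": 6.83,"claw": 1}
    - {"tx": 0.0013,"ty": 0.0154,"tz": 0,"ax": 0,"ay": 0,"az": 6.83,"claw": 1}
    - {"tx": 0.0032,"ty": 0.0152,"tz": 0,"ax": 0,"ay": 0,"az": 6.83,"claw": 1}

```text
clock: 19.07
tcp_pos: [0.6164, 0.0238, 0.5452]
orientation: [0.201, -3.135, 0.001]
contact_force: [0.2, 0.6, 0.2]
grip_width: 0.0004
gripper_force: 0.0
```

Emit:
arm_command:
  plan:
    - {"tx": 0.0049,"ty": 0.0146,"tz": 0,"ax": 0,"ay": 0,"az": 6.83,"claw": 1}
    - {"tx": 0.0066,"ty": 0.014,"tz": 0,"ax": 0,"ay": 0,"az": 6.83,"claw": 1}
    - {"tx": 0,"ty": 0,"tz": 0.02,"ax": 0,"ay": 0,"az": 0,"claw": 1}
    - {"tx": 0,"ty": 0,"tz": 0.03,"ax": 0,"ay": 0,"az": 0,"claw": 1}
    - {"tx": 0,"ty": 0,"tz": 0.02,"ax": 0,"ay": 0,"az": 0,"claw": 1}
    - {"tx": 0,"ty": 0,"tz": 0,"ax": 0,"ay": 0,"az": 0,"claw": 1}
    - {"tx": 0,"ty": 0,"tz": 0,"ax": 0,"ay": 0,"az": 0,"claw": 1}
    - {"tx": 0,"ty": 0,"tz": 0,"ax": 0,"ay": 0,"az": 0,"claw": 1}
    - {"tx": 0,"ty": 0,"tz": 0,"ax": 0,"ay": 0,"az": 0,"claw": 1}
    - {"tx": 0,"ty": 0,"tz": 0,"ax": 0,"ay": 0,"az": 0,"claw": 1}

```text
clock: 19.9
tcp_pos: [0.6033, 0.0519, 0.4769]
orientation: [0.16, 3.135, 0.001]
contact_force: [-0.1, 0.5, 0.3]
grip_width: -0.0002
gripper_force: 0.0
```

```bash
python3 st.py; python3 - <<'E'
from h import *
a=save('scene','s5.png');b=save('top','t5.png')
for n in('scene','top'):
  for t in('pull','top_hinge','screw_knob'):print(t,find(t,n))
cv2.imwrite('pics/k5.png',np.hstack([cv2.resize(a[130:270,200:325],(400,448)),cv2.resize(b[110:250,190:315],(400,448))])[:,:,::-1])
E
```

```text
19.9 p [0.6033 0.0519 0.4769] yaw 84.1 j [ 0.53  0.47 -1.    1.59  0.41  1.3   0.94] Ftool [ 0.1  0.4 -0.3] Mtool [-0.01  0.03 -0.05] -0.0002 0.0
pull [(0.71, [0.5786, 0.0547, 0.2607], (270, 202))]
top_hinge [(0.74, [0.6375, 0.1765, 0.2631], (274, 255))]
screw_knob [(0.65, [0.648, -0.0443, 0.3203], (225, 174))]
pull []
top_hinge [(0.96, [0.639, 0.1777, 0.2609], (188, 174))]
screw_knob []
```

View pics/k5.png

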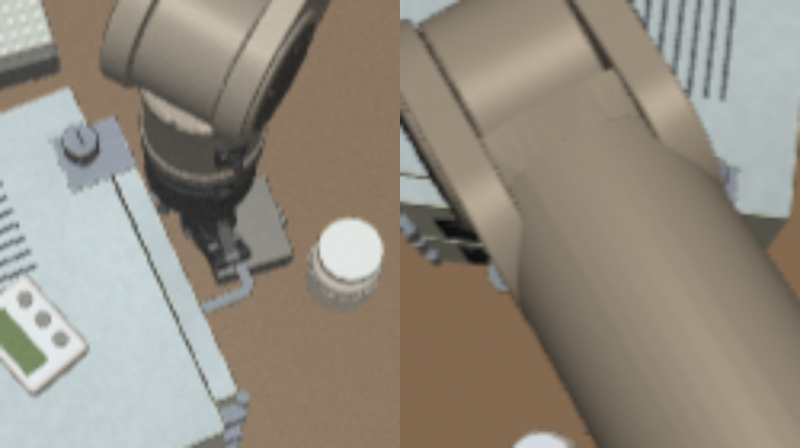

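The left crop shows the shut fingers over the pull at about (225,260), with the bar running out at (240,285). The knob is seen raised by about 6 mm. Now I'll go down into the gap.

Emit:
arm_command:
  plan:
    - {"tx": 0,"ty": 0,"tz": 0.008,"ax": 0,"ay": 0,"az": 0,"claw": 1}
    - {"tx": 0,"ty": 0,"tz": 0.008,"ax": 0,"ay": 0,"az": 0,"claw": 1}
    - {"tx": 0,"ty": 0,"tz": 0.007,"ax": 0,"ay": 0,"az": 0,"claw": 1}
    - {"tx": 0,"ty": 0,"tz": 0.007,"ax": 0,"ay": 0,"az": 0,"claw": 1}
    - {"tx": 0,"ty": 0,"tz": 0.007,"ax": 0,"ay": 0,"az": 0,"claw": 1}
    - {"tx": 0,"ty": 0,"tz": 0.006,"ax": 0,"ay": 0,"az": 0,"claw": 1}
    - {"tx": 0,"ty": 0,"tz": 0.006,"ax": 0,"ay": 0,"az": 0,"claw": 1}
    - {"tx": 0,"ty": 0,"tz": 0.006,"ax": 0,"ay": 0,"az": 0,"claw": 1}
    - {"tx": 0,"ty": 0,"tz": 0.005,"ax": 0,"ay": 0,"az": 0,"claw": 1}
    - {"tx": 0,"ty": 0,"tz": 0.002,"ax": 0,"ay": 0,"az": 0,"claw": 1}

```text
clock: 21.13
tcp_pos: [0.6029, 0.0516, 0.4124]
orientation: [-0.16, -3.137, 0.0]
contact_force: [-0.1, -0.8, 0.8]
grip_width: 0.0001
gripper_force: 0.0
```

```bash
python3 st.py; cat > arc.py <<'E'
from h import *
import sys
H=np.array([.638,.1758]); o=r.get_obs(); p=o['tcp_pos']; 
def at(th,P,out):  # rotate clockwise by th about hinge, plus 'out' along leaf normal -x
    c,s=np.cos(-th),np.sin(-th); v=np.array([[c,-s],[s,c]])@(P-H); return H+v
yaw0=84.2; x0=np.array([.995,-.1]); P=p[:2]-x0*.010
segs=[((*P,p[2]),yaw0,2)]
for k in range(1,17): segs.append(((*at(np.radians(6*k),P,0),p[2]),yaw0-6*k,1))
plan(segs,1)
print([at(np.radians(a),P,0).round(3).tolist() for a in (30,60,96)])
E
python3 arc.py
```

```text
21.1333 p [0.6029 0.0516 0.4124] yaw 84.2 j [ 0.51  0.53 -0.97  1.67  0.46  1.19  0.9 ] Ftool [ 0.  -0.8 -0.8] Mtool [-0.04 -0.02  0.02] 0.0001 0.0
[{"tx": 0.005, "ay": -0.05, "claw": 1}, {"tx": 0.005, "claw": 1}, {"tx": 0.0131, "ty": 0.0041, "az": 6.0, "claw": 1}, {"tx": 0.0131, "ty": 0.0041, "az": 6.0, "claw": 1}, {"tx": 0.0131, "ty": 0.004, "az": 6.0, "claw": 1}, {"tx": 0.0131, "ty": 0.0041, "az": 6.0, "claw": 1}, {"tx": 0.0131, "ty": 0.0041, "az": 6.0, "claw": 1}, {"tx": 0.0132, "ty": 0.0041, "az": 6.0, "claw": 1}, {"tx": 0.0131, "ty": 0.0041, "az": 6.0, "claw": 1}, {"tx": 0.0131, "ty": 0.0041, "az": 6.0, "claw": 1}]
[{"tx": 0.0131, "ty": 0.0041, "az": 6.0, "claw": 1}, {"tx": 0.0131, "ty": 0.004, "az": 6.0, "claw": 1}, {"tx": 0.0131, "ty": 0.0041, "az": 6.0, "claw": 1}, {"tx": 0.0131, "ty": 0.0041, "az": 6.0, "claw": 1}, {"tx": 0.0131, "ty": 0.0041, "az": 6.0, "claw": 1}, {"tx": 0.0131, "ty": 0.0041, "az": 6.0, "claw": 1}, {"tx": 0.0131, "ty": 0.0041, "az": 6.0, "claw": 1}, {"tx": 0.0131, "ty": 0.004, "az": 6.0, "claw": 1}, {"claw": 1}, {"claw": 1}]
[[0.537, 0.092], [0.509, 0.153], [0.52, 0.234]]
```

Emit:
arm_command:
  plan:
    - {"tx": 0.004,"ty": 0,"tz": 0,"ax": 0,"ay": 0,"az": 0,"claw": 1}
    - {"tx": 0.004,"ty": 0,"tz": 0,"ax": 0,"ay": 0,"az": 0,"claw": 1}
    - {"tx": 0.0044,"ty": 0.0014,"tz": 0,"ax": 0,"ay": 0,"az": 2,"claw": 1}
    - {"tx": 0.0044,"ty": 0.0014,"tz": 0,"ax": 0,"ay": 0,"az": 2,"claw": 1}
    - {"tx": 0.0044,"ty": 0.0014,"tz": 0,"ax": 0,"ay": 0,"az": 2,"claw": 1}
    - {"tx": 0.0066,"ty": 0.002,"tz": 0,"ax": 0,"ay": 0,"az": 3,"claw": 1}
    - {"tx": 0.0066,"ty": 0.002,"tz": 0,"ax": 0,"ay": 0,"az": 3,"claw": 1}
    - {"tx": 0.0066,"ty": 0.002,"tz": 0,"ax": 0,"ay": 0,"az": 3,"claw": 1}
    - {"tx": 0.0066,"ty": 0.002,"tz": 0,"ax": 0,"ay": 0,"az": 3,"claw": 1}
    - {"tx": 0.0066,"ty": 0.002,"tz": 0,"ax": 0,"ay": 0,"az": 3,"claw": 1}

```text
clock: 21.97
tcp_pos: [0.5538, 0.0781, 0.4139]
orientation: [0.733, 3.054, -0.001]
contact_force: [0.6, -0.8, -1.2]
grip_width: 0.0001
gripper_force: 0.5
```

```bash
python3 st.py; python3 - <<'E'
from h import *
a=save('scene','s6.png')
for t in('pull','screw_knob','leaf_center'):print(t,find(t,'scene'))
E
```

```text
21.9667 p [0.5538 0.0781 0.4139] yaw 63.0 j [ 0.47  0.42 -0.93  1.78  0.37  1.13  0.52] Ftool [-0.9 -0.4  1.2] Mtool [ 0.11 -0.18 -0.02] 0.0001 0.4530484601855278
pull []
screw_knob [(0.65, [0.5679, -0.0357, 0.3191], (256, 162))]
leaf_center [(0.94, [0.5915, 0.0633, 0.2253], (267, 212))]
```

The door is following: the knob has swung to (.568,-.036). I'll continue along the arc.

Emit:
arm_command:
  plan:
    - {"tx": 0.0088,"ty": 0.0027,"tz": 0,"ax": 0,"ay": 0,"az": 4,"claw": 1}
    - {"tx": 0.0131,"ty": 0.0041,"tz": 0,"ax": 0,"ay": 0,"az": 6,"claw": 1}
    - {"tx": 0.0131,"ty": 0.0041,"tz": 0,"ax": 0,"ay": 0,"az": 6,"claw": 1}
    - {"tx": 0.0131,"ty": 0.0041,"tz": 0,"ax": 0,"ay": 0,"az": 6,"claw": 1}
    - {"tx": 0.0131,"ty": 0.0041,"tz": 0,"ax": 0,"ay": 0,"az": 6,"claw": 1}
    - {"tx": 0.0131,"ty": 0.0041,"tz": 0,"ax": 0,"ay": 0,"az": 6,"claw": 1}
    - {"tx": 0.0131,"ty": 0.0041,"tz": 0,"ax": 0,"ay": 0,"az": 6,"claw": 1}
    - {"tx": 0.0088,"ty": 0.0027,"tz": 0,"ax": 0,"ay": 0,"az": 4,"claw": 1}
    - {"tx": 0.0088,"ty": 0.0027,"tz": 0,"ax": 0,"ay": 0,"az": 4,"claw": 1}
    - {"tx": 0,"ty": 0,"tz": 0,"ax": 0,"ay": 0,"az": 0,"claw": 1}

```text
clock: 23.0
tcp_pos: [0.5096, 0.1768, 0.4137]
orientation: [-1.907, -2.496, -0.002]
contact_force: [-0.9, -0.2, -0.5]
grip_width: 0.0001
gripper_force: 0.0
```

```bash
python3 st.py; python3 - <<'E'
from h import *
a=save('scene','s7.png');b=save('top','t7.png')
for n in('scene','top'):
  for t in('pull','screw_knob','leaf_center','top_hinge','bottle'):print(t,find(t,n,k=5))
E
```

```text
23.0 p [0.5096 0.1768 0.4137] yaw 15.2 j [ 0.2   0.34 -0.79  1.83  0.28  1.08 -0.43] Ftool [ 0.  -1.   0.5] Mtool [0.   0.05 0.02] 0.0001 0.0
pull [(0.87, [0.5086, 0.1944, 0.2608], (323, 236))]
screw_knob []
leaf_center [(0.9, [0.52, 0.1456, 0.2259], (307, 226))]
top_hinge [(0.96, [0.6377, 0.1729, 0.261], (273, 254))]
bottle [(0.87, [0.4327, 0.3217, 0.0019], (356, 283)), (0.77, [0.6878, 0.2754, -0.0024], (272, 313)), (0.71, [0.5219, 0.3006, -0.0047], (326, 292)), (0.61, [0.4521, -0.1489, -0.0045], (269, 158)), (0.56, [0.7516, 0.0644, 0.2904], (209, 236))]
pull []
screw_knob [(0.36, [0.4338, 0.0998, 0.319], (215, 265))]
leaf_center [(0.72, [0.5195, 0.1392, 0.2276], (204, 227))]
top_hinge [(0.79, [0.6379, 0.1751, 0.2656], (188, 174))]
bottle [(0.77, [0.682, 0.2733, 0.0004], (173, 179)), (0.69, [0.4536, -0.1467, 0.0023], (311, 257))]
```

View pics/s7.png

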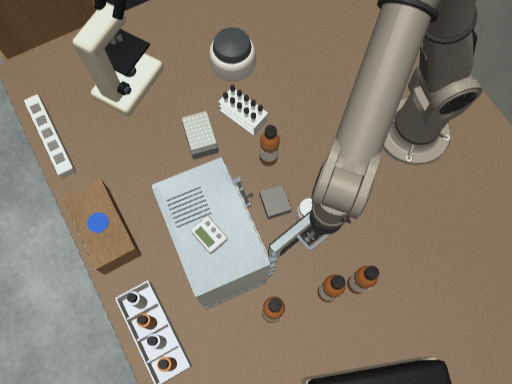

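The picture shows the top leaf at about 72°, with its pull near (323,236). The moved bottle still stands upright at (269,148), and all is clear. About 26° more.

Emit:
arm_command:
  plan:
    - {"tx": 0.0088,"ty": 0.0027,"tz": 0,"ax": 0,"ay": 0,"az": 4,"claw": 1}
    - {"tx": 0.0109,"ty": 0.0034,"tz": 0,"ax": 0,"ay": 0,"az": 5,"claw": 1}
    - {"tx": 0.0109,"ty": 0.0034,"tz": 0,"ax": 0,"ay": 0,"az": 5,"claw": 1}
    - {"tx": 0.0109,"ty": 0.0034,"tz": 0,"ax": 0,"ay": 0,"az": 5,"claw": 1}
    - {"tx": 0.0088,"ty": 0.0027,"tz": 0,"ax": 0,"ay": 0,"az": 4,"claw": 1}
    - {"tx": 0.0066,"ty": 0.002,"tz": 0,"ax": 0,"ay": 0,"az": 3,"claw": 1}
    - {"tx": 0,"ty": 0,"tz": 0,"ax": 0,"ay": 0,"az": 0,"claw": 1}
    - {"tx": 0,"ty": 0,"tz": 0,"ax": 0,"ay": 0,"az": 0,"claw": 1}
    - {"tx": -0.004,"ty": 0,"tz": 0,"ax": 0,"ay": 0,"az": 0,"claw": 1}
    - {"tx": 0,"ty": 0,"tz": 0,"ax": 0,"ay": 0,"az": 0,"claw": 1}

```text
clock: 24.43
tcp_pos: [0.522, 0.2276, 0.4131]
orientation: [2.421, 2.002, -0.001]
contact_force: [-0.6, -1.1, -0.2]
grip_width: -0.0004
gripper_force: 0.0
```

```bash
python3 st.py; python3 - <<'E'
from h import *
a=save('scene','s8.png');b=save('top','t8.png')
for n in('scene','top'):
  for t in('pull','screw_knob','leaf_center','top_hinge'):print(t,find(t,n,k=1))
E
```

```text
24.4333 p [0.522  0.2276 0.4131] yaw -10.8 j [ 0.03  0.38 -0.7   1.77  0.27  1.1  -0.95] Ftool [-1.2 -0.4  0.2] Mtool [-0.02 -0.05 -0.02] -0.0004 0.0
pull [(0.66, [0.5309, 0.2471, 0.2617], (327, 259))]
screw_knob []
leaf_center []
top_hinge [(0.74, [0.6375, 0.1719, 0.2617], (273, 254))]
pull [(0.66, [0.5146, -0.0072, 0.0029], (264, 235))]
screw_knob []
leaf_center [(0.66, [0.5184, 0.19, 0.2238], (183, 227))]
top_hinge [(0.85, [0.6375, 0.1754, 0.2644], (188, 174))]
```

Emit:
arm_command:
  plan:
    - {"tx": 0,"ty": 0,"tz": -0.008,"ax": 0,"ay": 0,"az": 0,"claw": 1}
    - {"tx": 0,"ty": 0,"tz": -0.015,"ax": 0,"ay": 0,"az": 0,"claw": 1}
    - {"tx": 0,"ty": 0,"tz": -0.02,"ax": 0,"ay": 0,"az": 0,"claw": 1}
    - {"tx": 0,"ty": 0,"tz": -0.025,"ax": 0,"ay": 0,"az": 0,"claw": 1}
    - {"tx": 0,"ty": 0,"tz": -0.03,"ax": 0,"ay": 0,"az": 0,"claw": 1}
    - {"tx": 0,"ty": 0,"tz": -0.03,"ax": 0,"ay": 0,"az": 0,"claw": 1}
    - {"tx": 0,"ty": 0,"tz": -0.02,"ax": 0,"ay": 0,"az": 0,"claw": 1}
    - {"tx": 0,"ty": 0,"tz": -0.01,"ax": 0,"ay": 0,"az": 0,"claw": 1}
    - {"tx": 0,"ty": 0,"tz": 0,"ax": 0,"ay": 0,"az": 0,"claw": 1}
    - {"tx": 0,"ty": 0,"tz": 0,"ax": 0,"ay": 0,"az": 0,"claw": 1}

```text
clock: 25.77
tcp_pos: [0.522, 0.2288, 0.5708]
orientation: [2.421, 2.002, -0.0]
contact_force: [-0.1, -0.3, 0.6]
grip_width: -0.0001
gripper_force: 0.0
```

```bash
python3 st.py; python3 - <<'E'
from h import *
a=save('scene','s9.png');b=save('top','t9.png')
for n in('scene','top'):
  for t in('pull','leaf_center','bottle','jar','slide_box','timer'):print(t,find(t,n,k=5))
E
```

```text
25.7667 p [0.522  0.2288 0.5708] yaw -10.8 j [ 0.06  0.27 -0.73  1.54  0.18  1.4  -0.87] Ftool [-0.3 -0.  -0.6] Mtool [-0.02  0.05 -0.02] -0.0001 0.0
pull [(0.9, [0.5288, 0.2499, 0.2629], (329, 260)), (0.43, [0.5195, 0.1969, 0.2283], (318, 243))]
leaf_center [(0.96, [0.5203, 0.1972, 0.2289], (318, 243))]
bottle [(0.87, [0.6882, 0.2689, -0.0029], (271, 312)), (0.81, [0.524, 0.2972, -0.0021], (325, 292)), (0.79, [0.4554, -0.1512, -0.0037], (268, 157)), (0.73, [0.4324, 0.3212, 0.0006], (356, 283))]
jar [(0.63, [0.454, 0.0747, 0.0009], (305, 216))]
slide_box [(0.83, [0.5133, -0.0048, 0.0015], (275, 203))]
timer [(0.72, [0.7541, 0.0596, 0.2856], (208, 235)), (0.21, [0.5194, 0.1946, 0.2263], (318, 242)), (0.19, [0.6386, 0.1736, 0.2591], (273, 255))]
pull [(0.78, [0.5258, 0.2548, 0.2655], (150, 222))]
leaf_center [(0.79, [0.5193, 0.1946, 0.2253], (181, 227))]
bottle [(0.61, [0.4527, -0.1475, 0.002], (311, 257)), (0.56, [0.6853, 0.2742, 0.0001], (173, 178)), (0.55, [0.5178, 0.3006, 0.0001], (161, 232))]
jar [(0.65, [0.4543, 0.0804, 0.0035], (234, 255)), (0.18, [0.6387, 0.1773, 0.2659], (187, 173))]
slide_box [(0.9, [0.5119, -0.0088, 0.0026], (265, 236))]
timer [(0.86, [0.7499, 0.0649, 0.2906], (237, 124))]
```

View pics/s9.png

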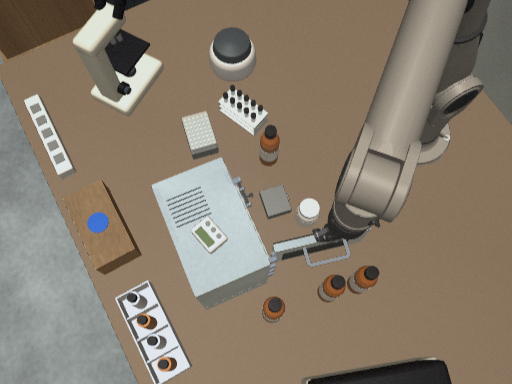

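The leaf stands at about 98°, with its pull at (329,260). The bottle is upright at (268,148), everything else is where it was, and the arm is clear above.

```bash
python3 -c "
from bench import r
print(r.hand_in())"
```

```text
the job is handed in; nothing more can be done
None
```

Job handed in at about 26 s of the 72 s limit: the bottle was moved first and stands upright at about (0.45, -0.15), then the thumbscrew was undone about 7 rad and the top leaf swung open to about 98°; the bottom half was not touched and looks shut in the last picture, and the arm is clear of everything.

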